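# Lock a spice jar in the ratchet clamp at the grill stand

## Task

The jar clamp on the bench is locked shut: press its red thumb tab down so that the ratchet lets go and the jaws spring open, then stand the red-lidded jar upright on the round rubber spot between them. Squeeze the two handles firmly together until the ratchet holds on its third or fourth catch with the jar gripped tight between both jaws, and let go. Leave the yellow- and green-lidded jars standing where they are.

Things in the scene. Friction and masses are not known exactly. Their poses are not given: they have to be found in the camera images.
- clamp: Fixed bench clamp: white plate 12 mm thick with two crossed level steel scissor arms on an upright pivot (a big hemostat lying flat). Origin: on the pivot axis at table height; x points to the jaws, the handles run to -x, z up. Plate x = -25..110 mm. Arm bars 10 mm high, centred 42 mm above the table; brass toothed bar over the handles at x = -60, top at 55 mm; nothing above 56 mm.
- left_arm (a joint): Opening of the clamp, rad; both geared arms turn this much, oppositely. About 0.01 (0.02 with a jar) = locked on the fourth (last) catch (the start), 0.05 third, 0.085 second, 0.12 first catch, 0.2075 fully open, -0.03 squeezed to the stop. Springs open it when the ratchet is off. Jaws touch a seated jar at about 0.1, then flex; grip about 4 N on the third catch, 9 N on the fourth.
- thumb_tab (a point): Middle of the top face of the red tab, 22 x 28 mm, that sticks outward from the end of the right (-y) handle, 47 mm above the table; moves with the handle. Pressed straight down 10 to 14 mm (6 to 8 N, stop at 16 mm) it lets the ratchet go: the handles swing apart, the tab up to 25 mm outward (clamp -y). Springs back up when let go.
- squeeze_point (a point): Fixed point midway between the handles, to squeeze at: clamp x = -90 mm, 42 mm up, axes as clamp; they close along y. Black sleeves 8.6 mm thick, 10.6 mm high; over their outer faces 67 mm fully open, 38 on the third catch, 31 on the fourth. Takes 5 N each at first, with the jar 12 N to the third catch and 17 N to the fourth; 40 N does no harm. Dragged down, the right handle slips its catch.
- clamp_seat (a point): Centre of the round black rubber spot (48 mm across) on the plate where the jar stands, 12 mm above the table, clamp x = 70 mm. The black-padded V jaws stand at its +y and -y sides, 34 to 50 mm above the table; open, they leave about 8 mm beside the jar; locked shut there is no room for it. They centre the jar as they close.
- left_jaw: The jaw at the clamp's +y side: steel with two black pads in a V. Origin on the pivot axis at table height, not on the pads.
- right_jaw: The jaw at the clamp's -y side, the mirror image. Origin on the pivot axis at table height, not on the pads.
- jar_red_center (a point): Centre (half-way up, 47.5 mm above the underside) of the red-lidded spice jar: upright cylinder 44 mm across, 95 mm tall, the top 17 mm being the lid (42 mm across); brown-red, paper label, 130 to 240 g. Starts standing on the table, z up. Grip it around the upper half, above the jaws' height.
- jar_yellow_center (a point): Centre of the yellow-lidded jar of the same size, not to be moved.
- jar_green_center (a point): Centre of the green-lidded jar of the same size, not to be moved.
Mind the look-alikes: they are no part of the job. Leave any blue or purple look-alike of the part that bears jar_red_center alone.

How it is judged:
On the way, in this order (a step that is already met when the one before it is completed fails the run):
1. the ratchet is released and the clamp has sprung open (opening over 0.17 rad) (value of joint left_arm above 0.17 rad), for 0.2 s.
2. the red-lidded jar stands on the spot between the open jaws (within 12 mm, upright) (horizontal distance between jar_red_center and clamp_seat below 0.012 m and z of jar_red_center in the frame of clamp_seat below 0.052 m and angle between jar_red_center's own z axis and vertical below 0.1 rad and value of joint left_arm above 0.14 rad), for 0.1 s.
At the end, for the whole second after the job is handed in: The clamp is locked on its third or fourth catch (opening under 0.065 rad) and at rest, each jaw presses on the red-lidded jar with more than 1.5 N, and the jar stands upright (within 0.1 rad) on the spot, its centre within 10 mm of the spot's centre and its underside within 4.5 mm of the plate (value of joint left_arm below 0.065 rad and contact force between each of left_jaw, right_jaw and jar_red above 1.5 N and horizontal distance between jar_red_center and clamp_seat below 0.01 m and z of jar_red_center in the frame of clamp_seat below 0.052 m and angle between jar_red_center's own z axis and vertical below 0.1 rad and velocity of joint left_arm below 0.05 rad/s); the robot touches nothing.
It fails at once if the yellow-lidded or green-lidded jar is moved more than 30 mm or tipped (distance of any of jar_yellow_center, jar_green_center from where it was at the start of the episode above 0.03 m or angle between any of jar_yellow_center, jar_green_center's own z axis and vertical above 0.5 rad).
It fails at once if the red-lidded jar is tipped over (more than 0.8 rad) (angle between jar_red_center's own z axis and vertical above 0.8 rad).
It also fails if it takes over 64 s, if anything falls off the work surface, if the arm or the gripper's body presses on something with over 40 N, if the wrist force passes 120 N, or if a joint passes its speed limit or range.

## Robot

A 7-joint arm with a two-finger parallel gripper is mounted at the origin on the work surface. World frame = base frame: x ahead of the robot, y to its left, z up, the work surface at z = 0. Lengths are in m, angles in rad, forces in N, time in s.
With the tool pointing down it reaches from about 0.4 to 0.875 m from the base axis. Payload 19.3 kg.
Tool frame: the origin (TCP) lies midway between the tips of the shut fingers; the grasp point (between the pads) lies 19 mm behind it; z points along the fingers, y is the line along which they close (so a half turn about z gives the same grasp; the last joint's range is limited). The gripper opens to 85 mm and grips with 20 to 120 N. Pads are 22 mm wide; open, the fingers measure 114 mm over their backs; the gripper's body (76 mm by 85 mm) begins 54 mm behind the grasp point. The pads swing forward as they close: fully open they stand 13 mm farther back than shut.
Start: joints at [1.184, 0.521, -0.036, 1.599, 0.021, 1.021, -0.113], TCP at [0.195, -0.594, 0.231] pointing down, gripper open.
Joint ranges: [-2.91, 2.91], [-0.3, 2.13], [-1.5, 1.42], [0.17, 2.43], [-1.26, 4.41], [0.16, 1.93], [-2.52, 2.52]. Speed limits (rad/s): [1.89, 1.89, 2.39, 2.39, 3.01, 3.01, 3.01].

## Interface

Orientations are given as [roll, pitch, yaw] about the fixed x, y, z axes, in that order (R = Rz(yaw) Ry(pitch) Rx(roll)).
In Python, from workcell import telemetry, grab_frame, calibration, bot, outline_of, landmark_of gives the robot as it stands. The module is installed in compiled form; this text tells all that it offers.
- The arm moves only by the shell command python3 -m inch 'ROWS' [FORCE]. ROWS is JSON, a list of rows, each a list of 7 numbers: the shift along the tool's x, y, z in m, then the turn, a rotation vector about the tool's x, y, z in rad, then the closure, from 0 (fully open) to 1 (shut). A call has 1 to 5 rows; each row shifts and turns the commanded pose from where the row before left it, along the tool's axes as they then stand; what a row does not reach is not made up. A row lasts 1/10 s, in which the tool goes at most 50 mm and 8.59 degrees, less where a joint would pass 70% of its speed; a pose out of reach is approached as far as the arm can. A call is refused whole if a number of a shift passes 0.05 or a number of a turn 0.15, either way. A call with a gripper value outside its range is refused whole. The fingers move at their own pace and stop on an object; FORCE is the grip in N (left out, the last holds). Time passes only in rows, so rows that do not move let the fingers close. It gives the time, the measured TCP pose, the force, the opening and the grip force at its end, in the units of the state.
- telemetry.observe(): the state, without advancing time (a new reading comes with each control period).
- grab_frame(name): name is "scene" or "top"; returns the picture (420x560x3 uint8, red, green, blue); there is no depth.
- calibration(name): a dict with "fovy" (degrees; the focal length in pixels is half the picture's height over the tangent of half this angle, whatever the lens; pixels are square), "cx", "cy" (the principal point, pixels), "pose" (4x4, takes a point from camera to world coordinates). Camera axes: x right, y down, z forward; pixel columns grow to the right and rows downward; lengths in m; the calibration is good to about 2 mm. A picture is of the moment at which its call begins. calibration takes no time and is no camera call.
- bot.job_done(): hands the job in; it is judged then, once.
Trained networks look in the newest picture that a camera, given by its name, has taken for a name from the list of things; names that differ only in an ending like _2 or _b are one class to them, and where a whole thing is asked for, a point or a joint stands for the part that bears it (a point fixed in the world has none). Each returns a list of dicts, best first, with "score" (0 to 1); they miss things now and then, are a little off and sometimes report something else, mostly with a low value. They report only what shows in the picture. A call takes as long as a camera call. They do not tell look-alikes from the thing itself.
- outline_of(label, camera): "region" (420x560 bool, what is visible of it) and "rect" ([left, top, right, bottom] in pixels, round what is visible of it).
- landmark_of(label, camera): "xy" ([column, row] in pixels: a listed point, or the origin of a listed thing).
The state is a dict: "clock": time; "qpos": joint angles; "qd": joint speeds; "joint_efforts": joint torques, N m; "position": TCP position; "tool_rot": TCP orientation; "force": force on the tool from outside, world axes, zero at the start; "moment": the same for the moment, N m; "grip_width": finger opening in m; "finger_force": force on a finger pad.
Only numpy, scipy, OpenCV 4.12 (cv2) and the standard library are available. Lean on these libraries where they do the work, as an engineer would, in place of code of your own. Each camera call takes 0.05 s, during which the arm holds its last target. There are 200 camera calls.

## Working session

There is one attempt and no reset: what is moved stays moved. The work goes in short steps, Python scripts to look and compute and a shell command to move; the robot and the scene stay as the last step left them, time stands still between calls to the robot, and variables do not carry over. Pictures are saved under pics/ and viewed, at most 12 in all, crops included, and the job is handed in when it is done.

```bash
mkdir -p pics
cat > h.py <<'E'
import numpy as np, cv2
from scipy.spatial.transform import Rotation as R
from workcell import telemetry, grab_frame, calibration, bot, outline_of, landmark_of
def ray(cam,xy):
    c=calibration(cam);f=210/np.tan(np.radians(c['fovy'])/2);P=np.array(c['pose'])
    d=P[:3,:3]@np.array([(xy[0]-c['cx'])/f,(xy[1]-c['cy'])/f,1]);return P[:3,3],d
def at(cam,xy,z):
    o,d=ray(cam,xy);return np.round(o+d*(z-o[2])/d[2],4)
def pix(cam,p):
    c=calibration(cam);f=210/np.tan(np.radians(c['fovy'])/2);P=np.array(c['pose'])
    q=P[:3,:3].T@(np.array(p)-P[:3,3]);return np.round([c['cx']+f*q[0]/q[2],c['cy']+f*q[1]/q[2]],1)
def save(cam,n):
    im=grab_frame(cam);cv2.imwrite('pics/'+n+'.png',im[:,:,::-1]);return im
E
python3 - <<'E'
from h import *
a=save('scene','s0');b=save('top','t0')
cv2.imwrite('pics/both.png',cv2.resize(np.vstack([a,b]),(560,840))[:,:,::-1])
Z=dict(clamp=0,thumb_tab=.047,squeeze_point=.042,clamp_seat=.012,jar_red_center=.0475,jar_yellow_center=.0475,jar_green_center=.0475)
for n,z in Z.items():
  for cam in('scene','top'):
    for r in landmark_of(n,cam)[:3]: print(n,cam,round(r['score'],2),np.round(r['xy']),at(cam,r['xy'],z))
s=telemetry.observe();print(s)
for c in('scene','top'):print(np.round(calibration(c)['pose'],3))
E
```

```text
clamp scene 0.64 [302. 218.] [0.5797 0.0579 0.    ]
clamp top 0.94 [260. 199.] [0.5803 0.0589 0.    ]
thumb_tab scene 0.56 [248. 198.] [0.4682 0.018  0.047 ]
thumb_tab top 0.65 [274. 241.] [0.4799 0.0227 0.047 ]
squeeze_point scene 0.88 [266. 193.] [0.4941 0.0505 0.042 ]
squeeze_point top 0.73 [262. 232.] [0.4998 0.0517 0.042 ]
squeeze_point top 0.62 [396. 212.] [ 0.5502 -0.2546  0.042 ]
clamp_seat scene 0.6 [336. 225.] [0.6586 0.067  0.012 ]
clamp_seat top 0.71 [393. 214.] [ 0.5477 -0.257   0.012 ]
clamp_seat top 0.68 [257. 166.] [0.6561 0.0665 0.012 ]
jar_red_center scene 0.89 [248. 326.] [ 0.6245 -0.23    0.0475]
jar_red_center scene 0.8 [155. 301.] [ 0.4526 -0.2706  0.0475]
jar_red_center scene 0.76 [197. 316.] [ 0.5356 -0.2563  0.0475]
jar_red_center top 0.89 [404. 251.] [ 0.4621 -0.2698  0.0475]
jar_red_center top 0.86 [396. 214.] [ 0.5469 -0.2535  0.0475]
jar_red_center top 0.69 [388. 181.] [ 0.6216 -0.2353  0.0475]
jar_yellow_center scene 0.88 [298. 133.] [0.4649 0.2551 0.0475]
jar_yellow_center top 0.83 [166. 250.] [0.4557 0.2676 0.0475]
jar_green_center scene 0.61 [362. 147
[... 334 characters left out ...]
nt_efforts': array([-2.67882722e-03, -9.26797986e+01,  1.97666802e+00, -3.70234251e+01,
        1.80474285e-02,  1.94109751e-03,  3.71835972e-05]), 'position': array([ 0.1946844 , -0.59389358,  0.23130235]), 'tool_rot': array([-3.14157011e+00, -1.05210757e-06,  3.16774014e-01]), 'force': array([ 0.01422545, -0.03603875,  0.54224015]), 'moment': array([-0.00152552, -0.03477384,  0.00618559]), 'finger_force': 0.0, 'grip_width': 0.08550178008098545}
[[ 0.875  0.369 -0.312  0.83 ]
 [ 0.483 -0.677  0.555 -0.462]
 [-0.006 -0.637 -0.771  0.736]
 [ 0.     0.     0.     1.   ]]
[[ 0.016 -0.998  0.064  0.506]
 [-1.    -0.016  0.012  0.01 ]
 [-0.011 -0.064 -0.998  0.946]
 [ 0.     0.     0.     1.   ]]
```

View pics/s0.png

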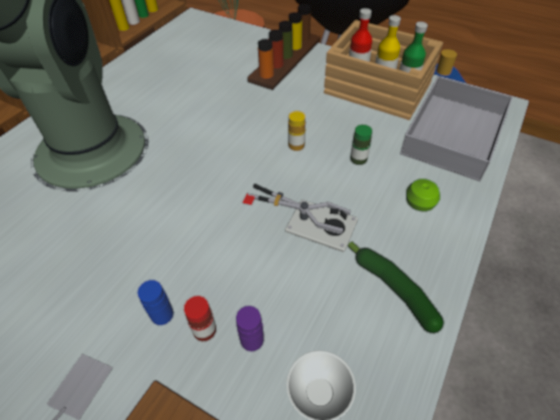

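View pics/t0.png

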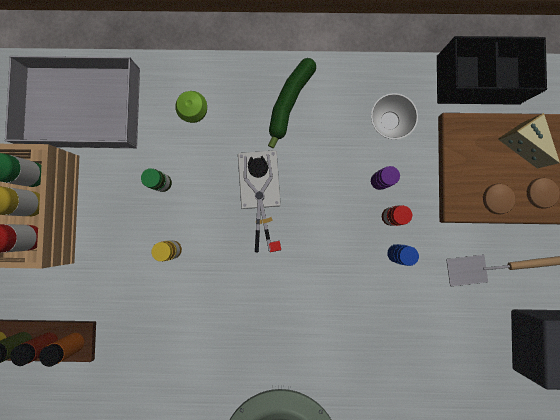

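The scene camera shows the clamp around (302,218) with the red tab at (248,199). The red jar stands at (200,318), between the blue and purple look-alikes. The top view agrees: tab at (275,246), seat at (258,166), red jar at (397,215). Next I'll refine these with colour centroids.

```bash
cat >> h.py <<'E'
def redc(im,box):
    x0,y0,x1,y1=box;h=cv2.cvtColor(im[y0:y1,x0:x1],cv2.COLOR_RGB2HSV)
    m=((h[...,0]<8)|(h[...,0]>172))&(h[...,1]>150)&(h[...,2]>90)
    w=np.argwhere(m);return w.mean(0)[::-1]+[x0,y0],len(w),w.min(0)[::-1]+[x0,y0],w.max(0)[::-1]+[x0,y0]
def tri(xa,xb):
    (o1,d1),(o2,d2)=ray('scene',xa),ray('top',xb)
    A=np.stack([d1,-d2],1);t=np.linalg.lstsq(A,o2-o1,rcond=None)[0]
    p,q=o1+d1*t[0],o2+d2*t[1];return np.round((p+q)/2,4),round(np.linalg.norm(p-q),4)
E
python3 - <<'E'
from h import *
s=cv2.imread('pics/s0.png')[:,:,::-1];t=cv2.imread('pics/t0.png')[:,:,::-1]
for n,b1,b2,z in(('tab',(238,188,258,210),(264,236,288,256),.047),('jar',(180,285,220,345),(375,200,420,230),.09)):
    a=redc(s,b1);b=redc(t,b2);print(n,a,b,at('scene',a[0],z),at('top',b[0],z),tri(a[0],b[0]))
c=np.hstack([cv2.resize(t[145:260,230:290],None,fx=5,fy=5,interpolation=2),cv2.resize(s[175:253,238:363],None,fx=4,fy=4,interpolation=2)[:575] if 0 else np.zeros((575,1,3),np.uint8)])
s2=cv2.resize(s[178:255,240:360],None,fx=4,fy=4,interpolation=2)
o=np.zeros((575,300+480,3),np.uint8);o[:,:300]=c[:,:300];o[:308,300:]=s2
cv2.imwrite('pics/c0.png',o[:,:,::-1])
E
```

```text
tab (array([248.36666667, 199.23333333]), 60, array([244, 195]), array([253, 203])) (array([274.64583333, 246.08333333]), 96, array([269, 241]), array([280, 251])) [0.4717 0.0143 0.047 ] [0.4692 0.0213 0.047 ] (array([0.468 , 0.0208, 0.0383]), np.float64(0.002))
jar (array([197.20504202, 311.46386555]), 595, array([185, 297]), array([209, 328])) (array([401.89160839, 214.62587413]), 286, array([387, 206]), array([411, 225])) [ 0.5497 -0.2631  0.09  ] [ 0.5432 -0.2532  0.09  ] (array([ 0.5435, -0.2582,  0.0748]), np.float64(0.0009))
```

View pics/c0.png

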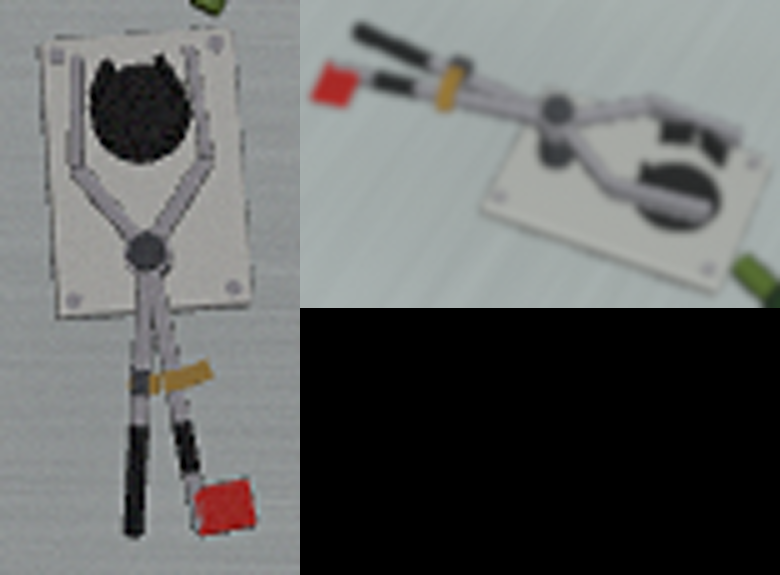

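The crop shows the plate with corners at crop (42,45), (230,30), (253,303) and (58,317), the black spot at (140,112), the pivot at (147,250) and the red tab at (225,507). I'll compute the clamp frame from these.

Run:
```python
from h import *
f=lambda u,v,z:at('top',(230+u/5-.4,145+v/5-.4),z)
C=[f(*c,.012) for c in((42,45),(230,30),(253,303),(58,317))];print(C)
mx=(C[0]+C[1])/2-(C[2]+C[3])/2;yaw=np.arctan2(mx[1],mx[0]);my=(C[0]+C[3]-C[1]-C[2])/2;print('yaw',yaw,np.arctan2(-my[0],my[1]),np.linalg.norm(mx))
cen=sum(C)/4;u=mx/np.linalg.norm(mx)
print('seat fromplate',cen+.0275*u,'spot',f(140,112,.012),'pivot from plate',cen-.0425*u,'top',f(147,250,.053),'squeeze',cen-.1325*u)
print('tab',f(225,507,.047))
g=lambda u,v,z:at('scene',(240+u/4-.4,178+v/4-.4),z)
print('scene pivot',g(557,110,.053),'tab',g(335,84,.047),'spot',g(680,196,.012))
```

```text
[array([0.6865, 0.113 , 0.012 ]), array([0.6951, 0.0232, 0.012 ]), array([0.5644, 0.0101, 0.012 ]), array([0.5563, 0.1025, 0.012 ])]
yaw 0.09021060435556466 0.09140213061929085 0.13098260380676519
seat fromplate [0.65296318 0.06467743 0.012     ] spot [0.6549 0.0655 0.012 ] pivot from plate [0.58324781 0.05837125 0.012     ] top [0.5852 0.0586 0.053 ] squeeze [0.49361377 0.0502633  0.012     ]
tab [0.4693 0.0214 0.047 ]
scene pivot [0.7248 0.1279 0.053 ] tab [0.6126 0.0931 0.047 ] spot [0.7976 0.1383 0.012 ]
```

```bash
cat >> h.py <<'E'
def to(p,yaw=0.09):
    s=telemetry.observe();T=R.from_euler('xyz',s['tool_rot'])
    D=R.from_euler('xyz',[np.pi,0,yaw])
    print('t',s['clock'],'pos',np.round(s['position'],4),'rpy',np.round(s['tool_rot'],3),'w',round(s['grip_width'],4),'F',np.round(s['force'],1))
    print('shift tool',np.round(T.inv().apply(np.array(p)-s['position']),4),'turn',np.round((T.inv()*D).as_rotvec(),4))
E
python3 -m inch '[[0,0,0,0,0,0.113,1],[0,0,0,0,0,0.114,1],[0.023,-0.041,0,0,0,0,1],[0.023,-0.041,0,0,0,0,1],[0.023,-0.041,0,0,0,0,1]]'
python3 -m inch '[[0.023,-0.041,0.01,0,0,0,1],[0.023,-0.041,0.01,0,0,0,1],[0.023,-0.041,0.01,0,0,0,1],[0.023,-0.041,0.01,0,0,0,1],[0.023,-0.041,0.01,0,0,0,1]]'
python3 -c "from h import *;to([.470,.013,.08])"
```

```text
clock: 1.3
position: [0.2528, -0.4636, 0.2312]
tool_rot: [-3.142, -0.0, 0.089]
force: [2.0, -0.4, 1.6]
grip_width: 0.0122
finger_force: 0.0
clock: 1.8
position: [0.349, -0.2491, 0.1812]
tool_rot: [3.141, -0.001, 0.089]
force: [1.1, -0.5, -0.2]
grip_width: 0.0001
finger_force: 0.0
t 1.8 pos [ 0.349  -0.2491  0.1812] rpy [ 3.141e+00 -1.000e-03  8.900e-02] w 0.0001 F [ 1.1 -0.5 -0.2]
shift tool [ 0.1438 -0.2503  0.1012] turn [ 0.0005 -0.0007 -0.0006]
```

```bash
python3 -m inch '[[0.024,-0.041,0.01,0,0,0,1],[0.024,-0.041,0.01,0,0,0,1],[0.024,-0.042,0.01,0,0,0,1],[0.024,-0.042,0.01,0,0,0,1],[0.024,-0.042,0.01,0,0,0,1]]'
python3 -m inch '[[0.024,-0.042,0.01,0,0,0,1],[0,0,0.02,0,0,0,1],[0,0,0.02,0,0,0,1],[0,0,0,0,0,0,1]]'
python3 - <<'E'
from h import *
to([.470,.013,.047])
a=save('scene','s1');b=save('top','t1')
o=np.hstack([cv2.resize(b[140:270,220:310],None,fx=4,fy=4,interpolation=2),cv2.resize(a[150:280,215:320],None,fx=4,fy=4,interpolation=2)])
cv2.imwrite('pics/c1.png',o[:,:,::-1]);print(o.shape)
E
```

```text
clock: 2.3
position: [0.4501, -0.0309, 0.1311]
tool_rot: [3.142, -0.001, 0.09]
force: [0.8, -1.3, 0.2]
grip_width: 0.0002
finger_force: 0.0
clock: 2.7
position: [0.4685, 0.0115, 0.0796]
tool_rot: [3.142, 0.003, 0.091]
force: [-0.4, -0.8, 0.0]
grip_width: -0.0002
finger_force: 0.0
t 2.7 pos [0.4685 0.0115 0.0796] rpy [3.142e+00 3.000e-03 9.100e-02] w -0.0002 F [-0.4 -0.8  0. ]
shift tool [ 0.0018 -0.0014  0.0326] turn [0.     0.0032 0.0007]
(520, 780, 3)
```

View pics/c1.png

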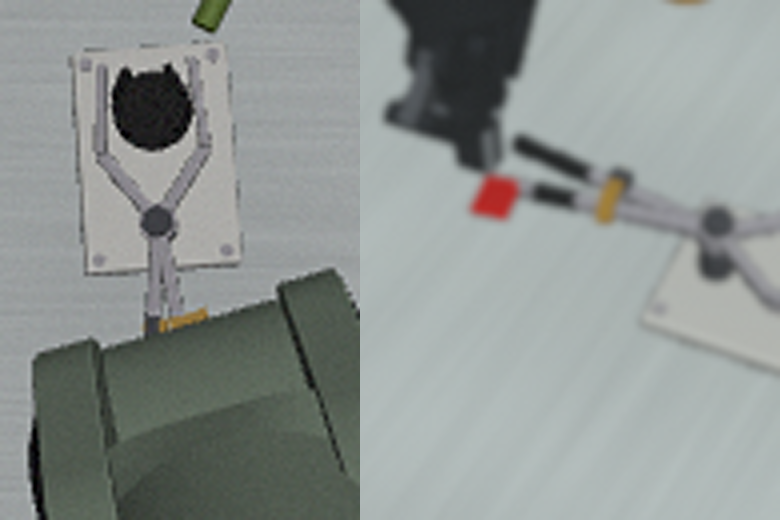

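The finger tip is in the scene crop at (478,168), just above the red tab at (495,197). I'll go down by feel.

```bash
python3 -m inch '[[0.001,0,0.015,0,0,0,1],[0,0,0.01,0,0,0,1],[0,0,0,0,0,0,1]]'
python3 -m inch '[[0,0,0.008,0,0,0,1],[0,0,0.004,0,0,0,1],[0,0,0,0,0,0,1]]'
python3 - <<'E'
from h import *
print(pix('scene',telemetry.observe()['position']))
E
```

```text
clock: 3.1
position: [0.4703, 0.011, 0.0561]
tool_rot: [3.142, 0.001, 0.089]
force: [0.1, 0.6, 0.5]
grip_width: 0.0003
finger_force: 0.0
clock: 3.4
position: [0.4708, 0.0111, 0.0442]
tool_rot: [3.141, -0.0, 0.09]
force: [1.5, -1.7, 4.5]
grip_width: 0.0001
finger_force: 1.8
[247.3 200.9]
```

```bash
python3 -m inch '[[0,0,0.004,0,0,0,1],[0,0,0.004,0,0,0,1],[0,0.004,0.002,0,0,0,1],[0,0.007,0,0,0,0,1],[0,0.007,0,0,0,0,1]]'
python3 -m inch '[[0,0.007,0,0,0,0,1],[0,0.005,0,0,0,0,1],[0,0,0,0,0,0,1]]'
python3 - <<'E'
from h import *
a=save('scene','s2')
cv2.imwrite('pics/c2.png',cv2.resize(a[150:270,215:365],None,fx=4,fy=4,interpolation=2)[:,:,::-1])
E
```

```text
clock: 3.9
position: [0.4728, -0.0062, 0.0348]
tool_rot: [-3.141, -0.001, 0.091]
force: [-0.6, 4.4, 8.9]
grip_width: -0.0002
finger_force: 3.9
clock: 4.2
position: [0.4736, -0.0187, 0.0348]
tool_rot: [-3.141, -0.001, 0.089]
force: [-1.5, 2.1, 8.5]
grip_width: -0.0001
finger_force: 3.7
```

View pics/c2.png

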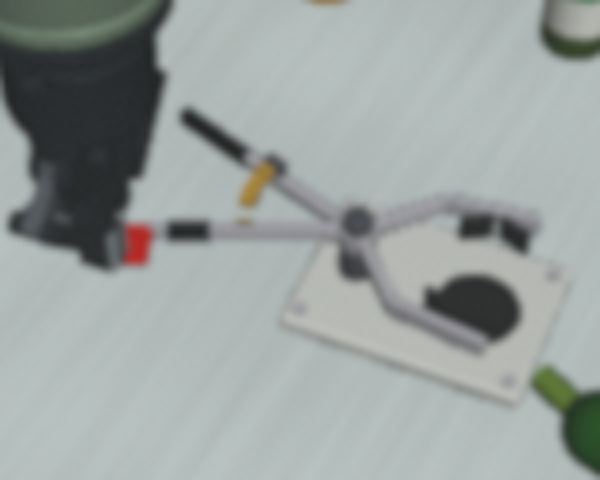

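The clamp has sprung open: the jaws are apart and the tab is now at crop (137,245). I'll lift off and go to the jar.

```bash
python3 -m inch '[[0,0,-0.045,0,0,0,1],[0,0,-0.045,0,0,0,1],[0.008,0.04,-0.02,0,0,0,0],[0.008,0.04,-0.02,0,0,0,0],[0.008,0.04,0,0,0,0,0]]'
python3 -m inch '[[0.008,0.041,0,0,0,0,0],[0.008,0.041,0,0,0,0,0],[0.008,0.041,0,0,0,0,0],[0,0,0,0,0,0,0]]'
python3 - <<'E'
from h import *
to([.5445,-.257,.052])
a=save('scene','s3');b=save('top','t3')
r=redc(a,(180,285,220,345));print(r)
for z in(.0475,): print(pix('scene',[.5445,-.257,z]))
for n,c in(('left_jaw','top'),('clamp_seat','top'),('clamp_seat','scene'),('jar_red_center','scene')):
  for q in landmark_of(n,c)[:3]: print(n,c,round(q['score'],2),q['xy'],at(c,q['xy'],.0475 if 'jar' in n else .012))
cv2.imwrite('pics/c3.png',np.hstack([cv2.resize(a[200:350,130:280],(450,450)),cv2.resize(b[140:260,220:310],(337,450))])[:,:,::-1])
E
```

```text
clock: 4.75
position: [0.5093, -0.1376, 0.1673]
tool_rot: [3.14, -0.004, 0.09]
force: [0.8, 0.4, 0.4]
grip_width: 0.0435
finger_force: 0.0
clock: 5.15
position: [0.5426, -0.262, 0.1641]
tool_rot: [3.14, 0.0, 0.084]
force: [-0.5, 1.5, -0.6]
grip_width: 0.0853
finger_force: 0.0
t 5.15 pos [ 0.5426 -0.262   0.1641] rpy [3.14  0.    0.084] w 0.0853 F [-0.5  1.5 -0.6]
shift tool [ 0.0024 -0.005   0.112 ] turn [ 0.002   0.0002 -0.006 ]
(array([197.25368249, 311.66939444]), 611, array([185, 297]), array([209, 327]))
[201.  318.1]
left_jaw top 0.43 [262.7, 196.7] [0.584 0.052 0.012]
clamp_seat top 0.82 [258.3, 167.0] [0.6549 0.0638 0.012 ]
clamp_seat scene 0.9 [335.0, 224.2] [0.655  0.0677 0.012 ]
jar_red_center scene 0.78 [155.3, 301.8] [ 0.4542 -0.2711  0.0475]
jar_red_center scene 0.71 [196.6, 315.8] [ 0.5352 -0.2572  0.0475]
jar_red_center scene 0.69 [248.2, 329.1] [ 0.6273 -0.2344  0.0475]
```

View pics/c3.png

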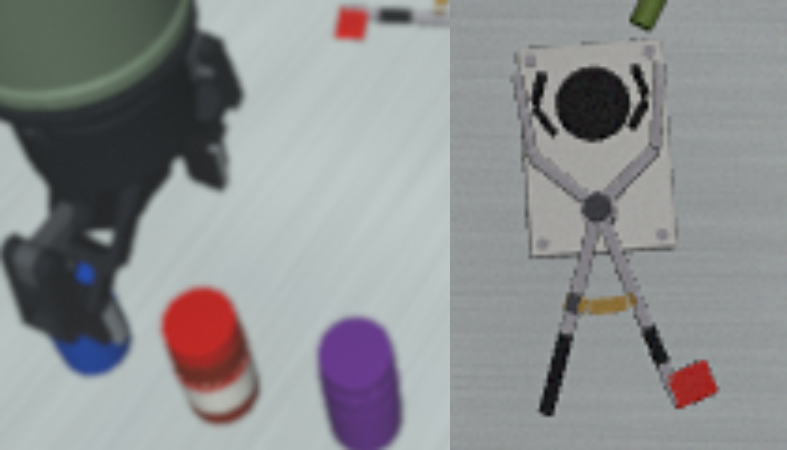

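The clamp is fully open, and the lid top in the scene crop is centred at about (201,325). I'll work out the jar position from that.

Run:
```python
from h import *
print(at('scene',(196.7,308),.095))
t=cv2.imread('pics/t0.png')[:,:,::-1]
r=redc(t,(385,200,420,230));print(r,at('top',(402.5,214.6),.095))
print(tri((196.7,308),(402.5,214.6)))
for p in([.5445,-.256,0],[.5445,-.256,.095]): print(pix('scene',p),pix('top',p))
m=outline_of('jar_red_center','scene')
for q in m: print(round(q['score'],2),q['rect'])
to([.5445,-.257,.052])
```

```text
[ 0.5475 -0.2601  0.095 ]
(array([401.89160839, 214.62587413]), 286, array([387, 206]), array([411, 225])) [ 0.5431 -0.253   0.095 ]
(array([ 0.5432, -0.2565,  0.0845]), np.float64(0.0009))
[205.5 328.9] [391.4 215.5]
[196.7 305.2] [403.9 214. ]
0.69 [233.3, 303.8, 263.0, 349.8]
0.6 [183.5, 293.5, 214.7, 340.9]
0.59 [149.1, 287.8, 170.6, 325.7]
t 5.5 pos [ 0.5429 -0.2553  0.1645] rpy [-3.141 -0.     0.091] w 0.0855 F [-0.3 -0.6 -0.3]
shift tool [0.0015 0.0018 0.1125] turn [-0.0002 -0.      0.0011]
```

```bash
python3 -m inch '[[0.002,0.002,0.03,0,0,0,0],[0,0,0.03,0,0,0,0],[0,0,0.03,0,0,0,0],[0,0,0.022,0,0,0,0],[0,0,0,0,0,0,0]]'
python3 -m inch '[[0,0,0,0,0,0,1],[0,0,0,0,0,0,1],[0,0,0,0,0,0,1],[0,0,0,0,0,0,1],[0,0,0,0,0,0,1]]' 40
```

```text
clock: 6.0
position: [0.5436, -0.2568, 0.0499]
tool_rot: [-3.14, 0.004, 0.091]
force: [0.2, 1.2, 0.3]
grip_width: 0.0854
finger_force: 0.0
clock: 6.5
position: [0.5458, -0.2582, 0.0538]
tool_rot: [3.141, -0.002, 0.09]
force: [-0.6, 1.6, 7.6]
grip_width: 0.0432
finger_force: 39.2
```

```bash
python3 -m inch '[[0,0,-0.03,0,0,0,1],[0,0,-0.04,0,0,0,1],[0,0,-0.04,0,0,0,1],[0,0,0,0,0,0,1]]'
python3 - <<'E'
from h import *
to([.6545,.0655,.155])
a=save('scene','s4')
c=a[230:350,150:300];cv2.imwrite('pics/c4.png',cv2.resize(c,None,fx=4,fy=4,interpolation=2)[:,:,::-1])
p=telemetry.observe()['position'];
for dz in(.0412,-.0538): print(pix('scene',p+[0,0,dz]))
E
```

```text
clock: 6.9
position: [0.5473, -0.2592, 0.1681]
tool_rot: [3.138, -0.007, 0.089]
force: [0.5, 0.4, -3.2]
grip_width: 0.0432
finger_force: 42.1
t 6.9 pos [ 0.5473 -0.2592  0.1681] rpy [ 3.138 -0.007  0.089] w 0.0432 F [ 0.5  0.4 -3.2]
shift tool [ 0.1356 -0.3139  0.0129] turn [ 0.0039 -0.0074 -0.0007]
[183.6 272.1]
[194.9 302.4]
```

View pics/c4.png

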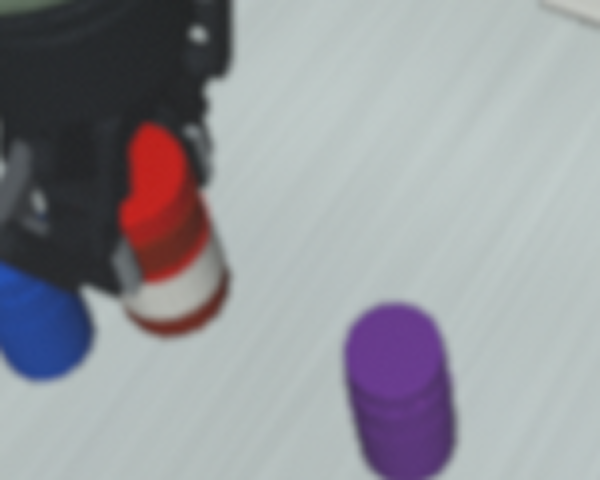

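The jar is held upright, with its base at crop (175,305). I'll carry it to the seat.

```bash
python3 -m inch '[[0.015,-0.035,0,0,0,0,1],[0.015,-0.035,0,0,0,0,1],[0.015,-0.035,0,0,0,0,1],[0.015,-0.035,0,0,0,0,1],[0.015,-0.035,0,0,0,0,1]]'
python3 -m inch '[[0.015,-0.035,0,0,0,0,1],[0.015,-0.035,0,0,0,0,1],[0.015,-0.035,0,0,0,0,1],[0.015,-0.034,0,0,0,0,1],[0,0,0,0,0,0,1]]'
python3 -c "from h import *;to([.655,.0655,.12])"
```

```text
clock: 7.45
position: [0.6038, -0.0756, 0.1615]
tool_rot: [-3.141, 0.001, 0.09]
force: [-0.4, -0.5, -2.2]
grip_width: 0.0429
finger_force: 42.0
clock: 7.95
position: [0.6513, 0.0732, 0.1612]
tool_rot: [-3.139, 0.001, 0.096]
force: [0.1, -0.5, -1.4]
grip_width: 0.0426
finger_force: 41.8
t 7.95 pos [0.6513 0.0732 0.1612] rpy [-3.139e+00  1.000e-03  9.600e-02] w 0.0426 F [ 0.1 -0.5 -1.4]
shift tool [0.0029 0.0081 0.0412] turn [-0.003   0.0006  0.0061]
```

```bash
python3 -m inch '[[0.002,0,0.02,0,0,0,1],[0,0,0,0,0,0,1],[0,0,0,0,0,0,1]]'
python3 - <<'E'
from h import *
to([.655,.0655,.066])
a=save('scene','s5')
c=a[150:270,260:410];cv2.imwrite('pics/c5.png',cv2.resize(c,None,fx=4,fy=4,interpolation=2)[:,:,::-1])
E
```

```text
clock: 8.25
position: [0.6528, 0.0666, 0.1418]
tool_rot: [3.141, 0.002, 0.09]
force: [-0.8, -0.7, -1.7]
grip_width: 0.0427
finger_force: 41.9
t 8.25 pos [0.6528 0.0666 0.1418] rpy [3.141e+00 2.000e-03 9.000e-02] w 0.0427 F [-0.8 -0.7 -1.7]
shift tool [0.0023 0.0012 0.0758] turn [ 0.0002  0.0016 -0.0005]
```

View pics/c5.png

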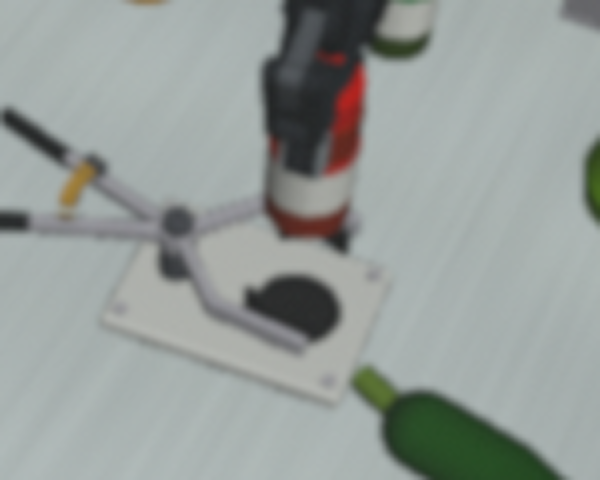

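The jar hangs over the spot: its base is centred at about crop (307,215) and the spot at (297,308). I'll compare the two in one camera.

Run:
```python
from h import *
f=lambda u,v,z:at('scene',(260+u/4-.4,150+v/4-.4),z)
print(f(308,212,.088),f(296,308,.012))
```

```text
[0.6535 0.0633 0.088 ] [0.655  0.0604 0.012 ]
```

```bash
python3 -m inch '[[0.002,0.002,0.02,0,0,0,1],[0,0,0.02,0,0,0,1],[0,0,0.015,0,0,0,1],[0,0,0.012,0,0,0,1],[0,0,0.006,0,0,0,1]]'
python3 -m inch '[[0,0,0.002,0,0,0,1],[0,0,0,0,0,0,1]]'
```

```text
clock: 8.8
position: [0.6552, 0.065, 0.0685]
tool_rot: [3.142, 0.001, 0.09]
force: [-0.7, 0.0, -2.2]
grip_width: 0.0427
finger_force: 41.9
clock: 9.0
position: [0.6556, 0.0651, 0.0676]
tool_rot: [-3.142, -0.0, 0.09]
force: [-0.5, 0.5, -1.4]
grip_width: 0.043
finger_force: 41.9
```

```bash
python3 -m inch '[[0,0,0.002,0,0,0,1],[0,0,0,0,0,0,1]]'
python3 -m inch '[[0,0,0.001,0,0,0,1],[0,0,0,0,0,0,1]]'
```

```text
clock: 9.2
position: [0.6559, 0.0651, 0.0659]
tool_rot: [-3.141, -0.001, 0.09]
force: [0.8, -0.7, 0.8]
grip_width: 0.043
finger_force: 41.9
clock: 9.4
position: [0.6564, 0.0653, 0.0657]
tool_rot: [-3.141, -0.002, 0.09]
force: [-2.2, 0.9, 12.4]
grip_width: 0.043
finger_force: 42.2
```

```bash
python3 -m inch '[[0,0,0,0,0,0,0.4],[0,0,0,0,0,0,0.2],[0,0,0,0,0,0,0.1],[0,0,0,0,0,0,0.1]]'
python3 -m inch '[[0,0,-0.03,0,0,0,0.1],[0,0,-0.04,0,0,0,0.1],[0,0,-0.04,0,0,0,0.1],[-0.045,0,0,0,0,0,0],[-0.045,0,0,0,0,0,0]]'
python3 - <<'E'
from h import *
to([.494,.050,.12])
a=save('scene','s6')
b=save('top','t6')
cv2.imwrite('pics/c6.png',np.hstack([cv2.resize(a[150:270,240:370],None,fx=4,fy=4,interpolation=2),cv2.resize(b[130:250,220:280],None,fx=4,fy=4,interpolation=2)])[:,:,::-1])
E
```

```text
clock: 9.8
position: [0.6554, 0.065, 0.0642]
tool_rot: [-3.142, 0.0, 0.09]
force: [-0.4, -0.1, -0.0]
grip_width: 0.0772
finger_force: 0.0
clock: 10.3
position: [0.5653, 0.057, 0.1751]
tool_rot: [-3.141, -0.002, 0.09]
force: [0.4, -0.1, -1.4]
grip_width: 0.0855
finger_force: 0.0
t 10.3 pos [0.5653 0.057  0.1751] rpy [-3.141e+00 -2.000e-03  9.000e-02] w 0.0855 F [ 0.4 -0.1 -1.4]
shift tool [-0.0718  0.0006  0.0549] turn [-0.0003 -0.0021 -0.0004]
```

View pics/c6.png

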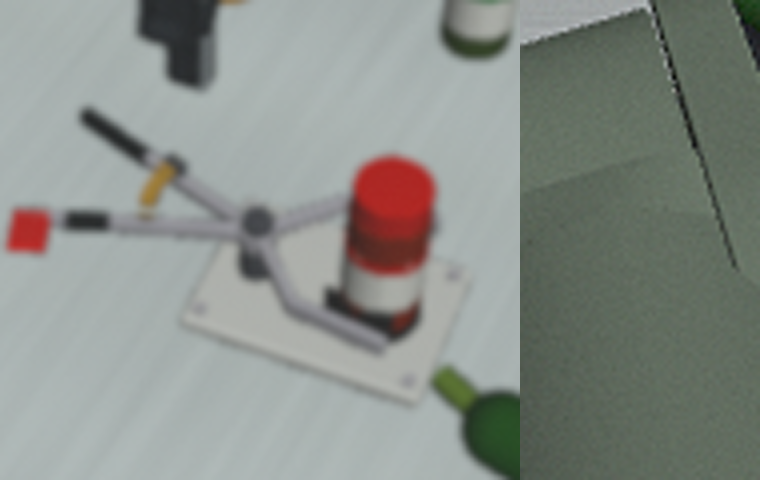

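The red jar stands upright on the spot with the jaws open beside it. Next is the squeeze: centre the open gripper over the handles.

```bash
python3 -m inch '[[-0.035,0,0.02,0,0,0,0],[-0.035,0,0.02,0,0,0,0],[0,0,0.03,0,0,0,0],[0,0,0,0,0,0,0],[0,0,0,0,0,0,0]]'
python3 - <<'E'
from h import *
to([.4955,.0504,.016])
a=save('scene','s7')
cv2.imwrite('pics/c7.png',cv2.resize(a[140:260,200:350],None,fx=5,fy=5,interpolation=2)[:,:,::-1])
E
```

```text
clock: 10.9
position: [0.4968, 0.0509, 0.1047]
tool_rot: [-3.142, 0.0, 0.09]
force: [-0.2, -0.3, 1.0]
grip_width: 0.0854
finger_force: 0.0
t 10.9 pos [0.4968 0.0509 0.1047] rpy [-3.142  0.     0.09 ] w 0.0854 F [-0.2 -0.3  1. ]
shift tool [-0.0013  0.0004  0.0887] turn [-0.0001  0.0001 -0.0002]
```

View pics/c7.png

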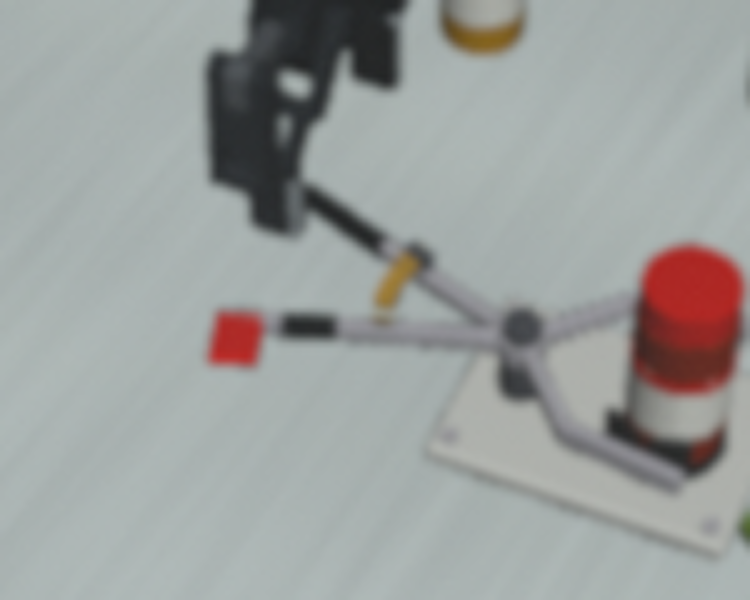

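The right finger is at crop (275,225), the right sleeve at (308,326) and the tab at (237,340). Checking clearance.

Run:
```python
from h import *
f=lambda u,v,z:at('scene',(200+u/5-.4,140+v/5-.4),z)
for n,u,v,z in(('sleeveR1',283,325,.045),('sleeveR2',335,326,.045),('tab inner',262,338,.047),('tabouter',212,340,.047),('tab bottom',236,366,.047),('sleeveL end',308,190,.045),('sleeveL start',380,243,.045),('pivot',521,327,.053),('tip',278,230,.118)):
    p=f(u,v,z);d=p-[.583,.0585,0];print(n,p,'clamp',np.round([d[0]*.996+d[1]*.09,-d[0]*.09+d[1]*.996],4))
```

```text
sleeveR1 [0.4934 0.0108 0.045 ] clamp [-0.0935 -0.0394]
sleeveR2 [0.5132 0.021  0.045 ] clamp [-0.0729 -0.0311]
tab inner [ 0.4903 -0.0009  0.047 ] clamp [-0.0977 -0.0508]
tabouter [ 0.4722 -0.012   0.047 ] clamp [-0.1167 -0.0602]
tab bottom [ 0.4887 -0.0191  0.047 ] clamp [-0.1009 -0.0688]
sleeveL end [0.4619 0.0841 0.045 ] clamp [-0.1183  0.0364]
sleeveL start [0.5064 0.0716 0.045 ] clamp [-0.0751  0.0199]
pivot [0.586  0.0525 0.053 ] clamp [ 0.0024 -0.0062]
tip [0.5016 0.0019 0.118 ] clamp [-0.0862 -0.049 ]
```

```bash
python3 -m inch '[[0.002,0,0.03,0,0,0,0],[0,0,0.025,0,0,0,0],[0,0,0.015,0,0,0,0],[0,0,0,0,0,0,0]]'
python3 -m inch '[[0,0,0.01,0,0,0,0],[0,0,0.008,0,0,0,0],[0,0,0,0,0,0,0],[0,0,0,0,0,0,0.18]]' 40
```

```text
clock: 11.35
position: [0.4983, 0.051, 0.0338]
tool_rot: [3.142, 0.001, 0.09]
force: [0.4, 1.1, 1.0]
grip_width: 0.0852
finger_force: 0.0
clock: 11.75
position: [0.4981, 0.0506, 0.0165]
tool_rot: [3.141, 0.0, 0.09]
force: [-5.0, -11.9, 2.7]
grip_width: 0.0731
finger_force: 5.9
```

```bash
python3 -m inch '[[0,0.004,0,0,0,0,0.18],[0,0,0,0,0,0,0.18]]'
python3 - <<'E'
from h import *
to([.494,.05,.02]);a=save('scene','s8')
cv2.imwrite('pics/c8.png',cv2.resize(a[140:260,200:350],None,fx=5,fy=5,interpolation=2)[:,:,::-1])
E
```

```text
clock: 11.95
position: [0.4984, 0.0475, 0.0167]
tool_rot: [-3.141, -0.0, 0.09]
force: [-2.9, 6.9, -1.6]
grip_width: 0.07
finger_force: 3.4
t 11.95 pos [0.4984 0.0475 0.0167] rpy [-3.141 -0.     0.09 ] w 0.07 F [-2.9  6.9 -1.6]
shift tool [-0.0042 -0.0029 -0.0033] turn [-0.001  -0.0003  0.0002]
```

View pics/c8.png

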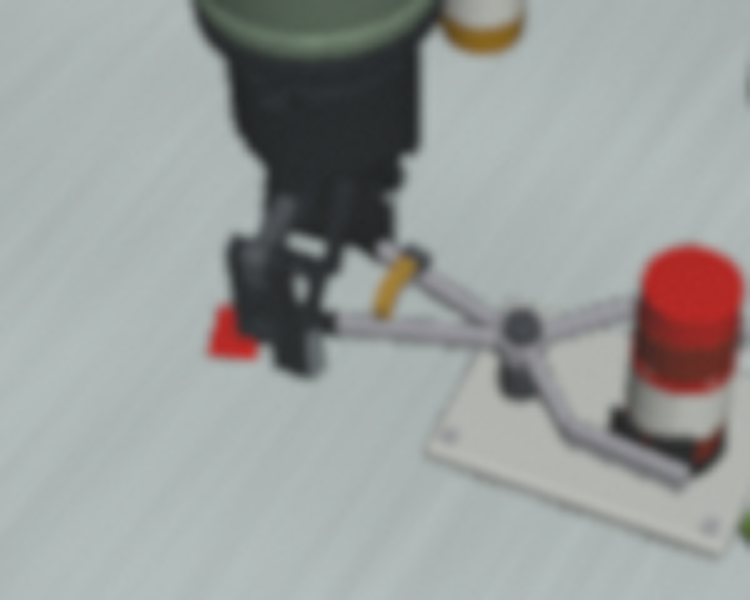

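The right finger is outside the sleeve at crop (300,345), clear of the red tab at (233,335). It's now centred and ready to squeeze, and I'll raise slightly while closing.

```bash
python3 -m inch '[[0,-0.0015,0,0,0,0,0.22],[0,0,-0.002,0,0,0,0.3],[0,0,-0.002,0,0,0,0.4],[0,0,-0.0013,0,0,0,0.48]]' 40
python3 -m inch '[[0,0,0,0,0,0,0.48]]'
```

```text
clock: 12.4
position: [0.4976, 0.049, 0.0218]
tool_rot: [-3.141, 0.001, 0.091]
force: [-2.6, 6.5, -8.0]
grip_width: 0.0447
finger_force: 7.4
clock: 12.5
position: [0.4977, 0.049, 0.0218]
tool_rot: [-3.141, 0.001, 0.09]
force: [-4.1, 7.3, -2.7]
grip_width: 0.0442
finger_force: 7.3
```

```bash
python3 -m inch '[[0,0.0005,-0.0005,0,0,0,0.56],[0,0,-0.0005,0,0,0,0.62],[0,0,0,0,0,0,0.66],[0,0,0,0,0,0,0.7],[0,0,0,0,0,0,0.7]]' 40
```

```text
clock: 13.0
position: [0.4969, 0.049, 0.0229]
tool_rot: [-3.141, 0.002, 0.091]
force: [-11.3, 11.0, 11.8]
grip_width: 0.0255
finger_force: 15.5
```

```bash
python3 -m inch '[[0,0,-0.001,0,0,0,0.7],[0,0,-0.0007,0,0,0,0.7],[0,0,0,0,0,0,0.7]]'
```

```text
clock: 13.3
position: [0.4969, 0.049, 0.0238]
tool_rot: [-3.14, 0.003, 0.091]
force: [-5.9, 11.3, -14.5]
grip_width: 0.0262
finger_force: 15.3
```

```bash
python3 -m inch '[[0,0,0.0005,0,0,0,0.7],[0,0,0,0,0,0,0.67],[0,0,0,0,0,0,0.65],[0,0,0,0,0,0,0.63]]'
python3 -m inch '[[0,0,0,0,0,0,0.61],[0,0,0,0,0,0,0.58],[0,0,0,0,0,0,0.55],[0,0,0,0,0,0,0.55]]'
```

```text
clock: 13.7
position: [0.4974, 0.049, 0.0235]
tool_rot: [-3.14, 0.002, 0.091]
force: [-4.8, 9.9, -10.7]
grip_width: 0.0317
finger_force: 9.6
clock: 14.1
position: [0.4987, 0.0475, 0.0241]
tool_rot: [3.141, -0.001, 0.089]
force: [-0.3, 0.4, -0.3]
grip_width: 0.0388
finger_force: 0.0
```

```bash
python3 -m inch '[[0,0,0,0,0,0,0.4],[0,0,0,0,0,0,0.1],[0,0,0,0,0,0,0],[0,0,-0.03,0,0,0,0],[0,0,-0.04,0,0,0,0]]'
python3 -m inch '[[0,0,-0.05,0,0,0,0],[-0.03,0.04,-0.02,0,0,0,0],[-0.01,0.04,0,0,0,0,0],[0,0.045,0,0,0,0,0],[0,0.045,0,0,0,0,0]]'
python3 -m inch '[[0,0.045,0,0,0,0,0],[0,0.045,0,0,0,0,0],[0,0,0,0,0,0,0]]'
python3 - <<'E'
from h import *
a=save('scene','s9');b=save('top','t9')
cv2.imwrite('pics/c9.png',np.hstack([cv2.resize(a[160:260,230:360],None,fx=4,fy=4,interpolation=2),cv2.resize(b[150:250,230:290],None,fx=4,fy=4,interpolation=2)])[:,:,::-1])
r=redc(b,(240,140,290,205));print(r,at('top',r[0],.105))
r=redc(b,(255,230,295,262));print(r,at('top',r[0],.047))
to([.5,0,.2])
E
```

```text
clock: 14.6
position: [0.4972, 0.0478, 0.0934]
tool_rot: [3.141, 0.003, 0.09]
force: [0.2, -0.1, 1.1]
grip_width: 0.0853
finger_force: 0.0
clock: 15.1
position: [0.4755, -0.1236, 0.1629]
tool_rot: [3.141, -0.001, 0.09]
force: [2.2, 1.3, 0.2]
grip_width: 0.0856
finger_force: 0.0
clock: 15.4
position: [0.483, -0.2177, 0.1623]
tool_rot: [3.139, 0.0, 0.083]
force: [0.1, 1.2, 0.5]
grip_width: 0.0852
finger_force: 0.0
(array([255.41979522, 161.01365188]), 293, array([246, 152]), array([266, 173])) [0.653  0.0649 0.105 ]
(array([275.36734694, 245.86734694]), 98, array([270, 241]), array([281, 251])) [0.4697 0.0196 0.047 ]
t 15.5 pos [ 0.4833 -0.2123  0.1621] rpy [-3.141  0.     0.088] w 0.0853 F [0.2 1.6 0. ]
shift tool [ 0.0352 -0.2101 -0.0378] turn [-0.0003  0.0004 -0.0023]
```

View pics/c9.png

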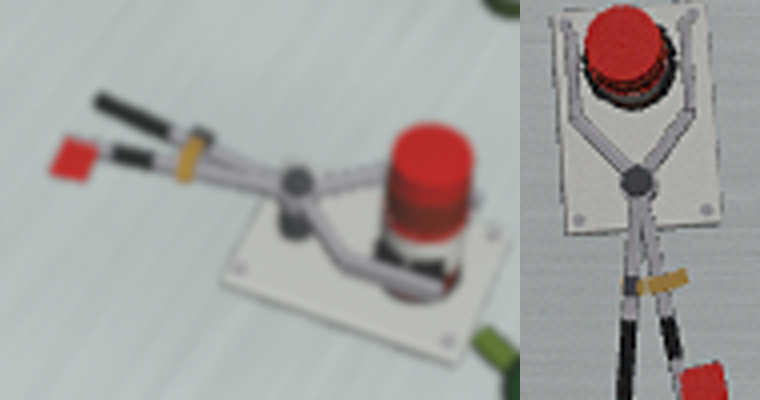

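The tab sits within 2 mm of where it was when locked, so the clamp is on the fourth catch. The jar is upright on the spot between the pads and the arm is clear.

```bash
python3 -c "
from h import *
print(bot.job_done())"
```

```text
the job is handed in; nothing more can be done
None
```

I released the clamp, stood the red-lidded jar upright on the rubber spot, squeezed the handles until the ratchet held (fourth catch, judging by the tab's position), and handed the job in at about 15.5 s; the hand-in gave no verdict, and the jaw forces on the jar were not measured.

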